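# Cover the saucepan and hold it off the hob

### The arm

A 7-joint arm with a two-finger parallel gripper is mounted at the origin on the work surface. World frame = base frame: x ahead of the robot, y to its left, z up, the work surface at z = 0. Lengths are in m, angles in rad, forces in N, time in s.
With the tool pointing down it reaches from about 0.425 to 0.95 m from the base axis. Payload 4.7 kg.
Tool frame: the origin (TCP) lies between the finger pads; the fingertips stand 25 mm ahead of it and the grasp point (between the pads) lies 6 mm ahead of it; z points along the fingers, y is the line along which they close (so a half turn about z gives the same grasp; the last joint's range is limited). The gripper opens to 85 mm and grips with 20 to 120 N. Pads are 22 mm wide; open, the fingers measure 114 mm over their backs; the gripper's body (76 mm by 85 mm) begins 54 mm behind the grasp point. The pads swing forward as they close: fully open they stand 13 mm farther back than shut.
Start: joints at [-1.163, 0.469, -0.049, 1.532, 0.024, 1.141, -0.082], TCP at [0.286, 0.612, 0.256] pointing down, gripper open.
Joint ranges: [-2.59, 2.59], [-0.33, 1.99], [-1.39, 1.29], [0.1, 2.45], [-1.04, 4.18], [0.21, 1.99], [-2.66, 2.66]. Speed limits (rad/s): [2.57, 2.57, 3.14, 3.14, 3.14, 3.14, 3.14].

### API

Orientations are given as a unit quaternion [w, x, y, z].
In Python, from workcell import sensors, camera, camera_model, ticket gives the robot as it stands.
- The arm moves only by the shell command python3 -m crank 'ROWS' [FORCE]. ROWS is JSON, a list of rows, each an object of numbers: "fingers": the opening, from -1 (shut) to 1 (fully open); "dx", "dy", "dz": the shift along the tool's x, y, z in mm; "spin": the turn about the tool's z in rad. In form: [{"fingers": .., "dx": .., "dy": .., "dz": .., "spin": ..}, ...]. A call has 1 to 5 rows; each row is the pose to reach, as a shift and turn from the pose commanded when the call began, along the tool's axes at that moment; what a row does not reach only later rows make up. A row lasts 1/8 s, in which the tool goes at most 62.5 mm and 10.7 degrees, less where a joint would pass 70% of its speed; a pose out of reach is approached as far as the arm can. A call with a gripper value outside its range is refused whole. The fingers move at their own pace and stop on an object; FORCE is the grip in N (left out, the last holds). Time passes only in rows, so rows that repeat a pose let the fingers close. It gives the time, the measured TCP pose, the force, the opening and the grip force at its end, in the units of the state.
- sensors.get_state(): the state, without advancing time (a new reading comes with each control period).
- camera(name): name is "side" or "top"; returns the picture (420x560x3 uint8, blue, green, red); there is no depth.
- camera_model(name): a dict with "intrinsics" (3x3 intrinsics, pixels), "R" (3x3) and "t" (3): a world point X has camera coordinates R X + t. Camera axes: x right, y down, z forward; pixel columns grow to the right and rows downward; lengths in m; the calibration is good to about 2 mm. A picture is of the moment at which its call begins. camera_model takes no time and is no camera call.
- ticket.close_job(): hands the job in; it is judged then, once.
The state is a dict: "time": time; "joint_positions": joint angles; "qd": joint speeds; "joint_torque": joint torques, N m; "ee_pos": TCP position; "eef_rot": TCP orientation; "contact_force": force on the tool from outside, world axes, zero at the start; "wrist_torque": the same for the moment, N m; "finger_gap": finger opening in m; "gripper_force": force on a finger pad.
Only numpy, scipy, OpenCV 4.12 (cv2) and the standard library are available. Lean on these libraries where they do the work, as an engineer would, in place of code of your own. Each camera call takes 0.05 s, during which the arm holds its last target. There are 200 camera calls.

### The job

Set the loose lid squarely onto the small saucepan on the hob and let go of it; lower it into place, do not drop it. Then take the saucepan by its long handle, lift it straight up about a hand's breadth (10 cm) clear of the glass, level all the way, so that the hob can be wiped underneath, and finish while still holding it there, level and still with the lid seated. Leave the casserole, the mug and the pepper mill where they stand.

Things in the scene. Friction and masses are not known exactly. Their poses are not given: they have to be found in the camera images.
- pan: small open steel saucepan (0.26 to 0.40 kg) with one long level black handle, on the hob's front ring. Origin: centre of its underside; z up; x points from the bowl out along the handle. Bowl 120 mm outside diameter, wall 4 mm (mouth 112 mm), rim 70 mm above the underside. Handle 22 mm wide, 18 mm thick, mid-height 53 mm above the underside; its black part runs from x = 76 to 207 mm
- pan_rim (a point): centre of the saucepan's mouth at rim height, 70 mm above its underside; axes as the pan's
- pan_grip (a point): middle of the handle's section, 106 mm from the bowl's axis, 53 mm above the pan's underside; axes as the pan's. Pinch here from above, across the handle's 22 mm width: the nearest place to the bowl with room for a gripper. The covered pan's weight acts about 85 mm from here towards the bowl: grip firmly (about 60 N or more); a light grip can let the handle turn
- lid: loose round steel lid, 126 mm diameter, 0.1 kg, lying knob up on the cutting board. Origin: centre of its underside; z up. Underneath, a plug 105 mm in diameter (94 mm at its bottom) drops into the pan's mouth with 3.5 mm to spare all round. Its cover plate rests on the rim 8 mm above the lid's origin: seated, the origin is 8 mm below point pan_rim, on its axis. Black cylindrical knob on top
- lid_knob (a point): point on the lid's axis at the height to grip the knob, 40 mm above the lid's underside; the knob is 28 mm in diameter and reaches from 23 to 51 mm above the lid's underside; around it the dome's top is 18 mm above the underside
- hob: flat black glass two-ring induction hob, 510 mm (x) by 290 mm (y), 5 mm thick, let into the worktop, left or right of the cutting board; fixed. Origin: centre of its underside, axes as the world's
- ring (a point): centre of the hob's front ring (nearest the robot), on the glass's top face; the saucepan stands near it (within about 25 mm)
- board: wooden cutting board, 420 mm (x) by 290 mm (y), 18 mm thick, fixed; the lid, the mug and the mill stand on it. Origin: centre of its underside
- casserole: low open steel casserole with two loop handles, 180 mm diameter, 55 mm high, on the hob's rear ring; leave it. Origin: centre of its underside
- mug: white mug, 80 mm diameter, 90 mm high, at the far part of the board; leave it. Origin: centre of its underside
- mill: dark wooden pepper mill, 54 mm diameter, 148 mm high, at the far part of the board; leave it. Origin: centre of its underside
Not all that is in view belongs to the job. Leave any blue or purple look-alike of the lid alone.

How it is judged:
On the way, in this order (a step that is already met when the one before it is completed fails the run):
1. the lid sits seated and level on the saucepan, let go, with the saucepan standing on the hob (z of lid in the frame of pan_rim between -0.012 and -0.004 m and horizontal distance between pan_rim and lid below 0.008 m and angle between the z axis of lid and the z axis of pan, either way round below 0.06 rad and contact force between the fingers and lid below 0.1 N and contact force between pan and hob above 0.5 N and z of pan in the frame of ring below 0.005 m), for 0.3 s.
2. the covered saucepan is held by its handle, clear of the hob, level, with the lid seated (z of lid in the frame of pan_rim between -0.012 and -0.004 m and horizontal distance between pan_rim and lid below 0.008 m and angle between the z axis of lid and the z axis of pan, either way round below 0.06 rad and z of pan in the frame of ring between 0.06 and 0.16 m and horizontal distance between pan and ring below 0.07 m and angle between pan's own z axis and vertical below 0.12 rad and contact force between the fingers and pan above 1 N and x of the grasp point in the frame of pan above 0.075 m and contact force between each of the arm, the fingers and lid below 0.1 N and contact force between pan and hob below 0.1 N and contact force between pan and board below 0.1 N and contact force between pan and casserole below 0.1 N and contact force between pan and mug below 0.1 N and contact force between pan and mill below 0.1 N), for 0.3 s.
At the end, for the whole second after the job is handed in: Pan held by the handle (fingers over 75 mm from bowl axis), 60-160 mm above the glass, within 70 mm of the ring centre, tilt under 0.12 rad, still (0.03 m/s, 0.2 rad/s), touching only lid and fingers; lid origin 4-12 mm below the rim, within 8 mm of its axis and 0.06 rad, untouched by the robot (all of step 2 and linear speed of pan below 0.03 m/s and angular speed of pan below 0.2 rad/s); the arm keeps its last pose, push and grip.
It fails at once if the lid is dropped (moves faster than 0.7 m/s with the fingers off it) (linear speed of lid above 0.7 m/s and contact force between the fingers and lid below 0.01 N).
It fails at once if the saucepan is tipped by more than 0.3 rad (angle between pan's own z axis and vertical above 0.3 rad).
It fails at once if the casserole is shoved more than 30 mm or tipped (distance of casserole from where it was at the start of the episode above 0.03 m or angle between casserole's own z axis and vertical above 0.4 rad).
It fails at once if the mug is shoved more than 30 mm or tipped (distance of mug from where it was at the start of the episode above 0.03 m or angle between mug's own z axis and vertical above 0.4 rad).
It fails at once if the pepper mill is shoved more than 30 mm or tipped (distance of mill from where it was at the start of the episode above 0.03 m or angle between mill's own z axis and vertical above 0.4 rad).
It also fails if it takes over 59 s, if anything falls off the work surface, if the arm or the gripper's body presses on something with over 40 N, if the wrist force passes 120 N, or if a joint passes its speed limit or range.

## Working session

There is one attempt and no reset: what is moved stays moved. The work goes in short steps, Python scripts to look and compute and a shell command to move; the robot and the scene stay as the last step left them, time stands still between calls to the robot, and variables do not carry over. Pictures are saved under pics/ and viewed, at most 10 in all, crops included, and the job is handed in when it is done.

```bash
mkdir -p pics; ls; python3 - <<'E'
from workcell import sensors, camera, camera_model
import cv2
s=sensors.get_state(); print({k:s[k] for k in ('time','ee_pos','eef_rot','finger_gap')})
for n in('side','top'):
    im=camera(n); cv2.imwrite(f'pics/{n}0.png',im); m=camera_model(n); print(n,m)
E
```

```text
pics
{'time': 0.0, 'ee_pos': array([0.28532309, 0.61111929, 0.25525282]), 'eef_rot': array([-1.78136948e-04,  2.16656573e-01,  9.76247392e-01, -9.62459315e-04]), 'finger_gap': 0.0860364573618729}
side {'intrinsics': array([[407.89335672,   0.        , 274.50117129],
       [  0.        , 407.89335672, 209.06091234],
       [  0.        ,   0.        ,   1.        ]]), 'R': array([[ 0.86414283, -0.50323875,  0.00281599],
       [-0.24369308, -0.4233434 , -0.87257897],
       [ 0.44030768,  0.75334662, -0.48846496]]), 't': array([-0.46460432,  0.21974048,  0.79806034])}
top {'intrinsics': array([[432.38311095,   0.        , 282.1831626 ],
       [  0.        , 432.38311095, 205.66411182],
       [  0.        ,   0.        ,   1.        ]]), 'R': array([[-0.02630073, -0.99965104, -0.002464  ],
       [-0.9850686 ,  0.02633642, -0.17013597],
       [ 0.17014149, -0.00204749, -0.98541752]]), 't': array([0.06682507, 0.5433623 , 0.96028867])}
```

View pics/side0.png

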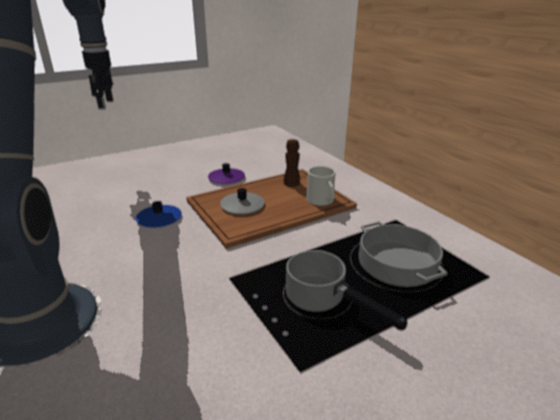

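View pics/top0.png

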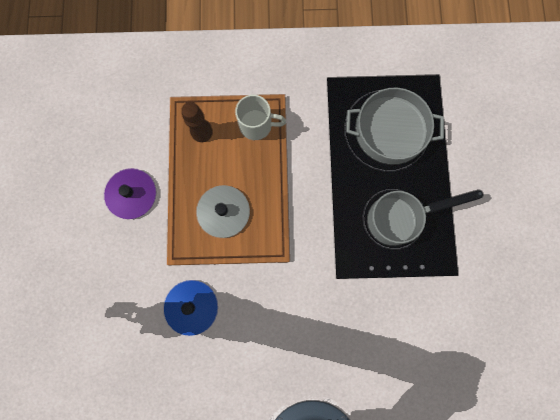

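Side: the lid is at (243,203) with its knob at (242,194), the pan's mouth at about (316,270), and the handle's end at (402,322). Top: the lid is at (222,210), the pan's mouth at (396,217), the handle's end at (480,195), and the casserole, mug and mill stand at the far side. The blue and purple lids are decoys. Next I measure with masks and rays.

```bash
cat > h.py <<'E'
import numpy as np, cv2
from scipy.optimize import least_squares
from workcell import camera_model
def ray(n,uv):
    m=camera_model(n);K=np.array(m['intrinsics']);R=np.array(m['R']);t=np.array(m['t'])
    uv=np.atleast_2d(uv).astype(float); d=np.c_[uv,np.ones(len(uv))]@np.linalg.inv(K).T@R
    return -R.T@t,d
def onz(n,uv,z):
    c,d=ray(n,uv); return c+d*((z-c[2])/d[:,2])[:,None]
def tri(p):  # {'side':uv,'top':uv}
    A=np.zeros((3,3));b=np.zeros(3)
    for n,uv in p.items():
        c,d=ray(n,uv);d=d[0]/np.linalg.norm(d[0]);P=np.eye(3)-np.outer(d,d);A+=P;b+=P@c
    return np.linalg.solve(A,b)
def circ(P,r=None):
    c0=P[:,:2].mean(0)
    if r: s=least_squares(lambda q:np.hypot(*(P[:,:2]-q).T)-r,c0,loss='soft_l1',f_scale=.001)
    else: s=least_squares(lambda q:np.hypot(*(P[:,:2]-q[:2]).T)-q[2],[*c0,.06],loss='soft_l1',f_scale=.001)
    return s.x,np.abs(s.fun).mean()
def blob(mask,seed):
    n,l=cv2.connectedComponents(mask.astype(np.uint8)); m=l==l[seed[1],seed[0]]
    return m
def cnt(m):
    return max(cv2.findContours(m.astype(np.uint8),cv2.RETR_EXTERNAL,cv2.CHAIN_APPROX_NONE)[0],key=len)[:,0]
E
python3 - <<'E'
from h import *
ims={n:cv2.imread(f'pics/{n}0.png') for n in('side','top')}
def masks(n):
    h=cv2.cvtColor(ims[n],cv2.COLOR_BGR2HSV); return h[...,1].astype(int),h[...,2].astype(int)
knob={}
for n,ks,ls,ps in(('top',(221,209),(235,218),(400,225)),('side',(242,194),(230,206),(310,295))):
    S,V=masks(n)
    k=blob(V<60,ks); c=cnt(k); knob[n]=c.mean(0); print(n,'knob',k.sum(),c.min(0),c.max(0),c.mean(0),onz(n,c.mean(0),.058 if n=='side' else .069)[0])
    l=blob((S<70)&(V>70)|k,ls); c=cnt(l); P=onz(n,c,.028); print(' lid',l.sum(),circ(P),circ(P,.063))
    p=blob((V>55),ps) ; c=cnt(p);print(' pan',p.sum(),c.min(0),c.max(0))
    for z in(.07,.075):
        P=onz(n,c,z); cam=ray(n,[0,0])[0][:2]; q=np.median(P[:,:2],0); u=(q-cam)/np.linalg.norm(q-cam)
        far=P[((P[:,:2]-q)@u>-.0)&(np.hypot(*(P[:,:2]-q).T)<.07)]; print('  rim z',z,circ(far),circ(far,.06),len(far))
# crops
a=cv2.resize(ims['top'][170:260,350:500],(750,450),interpolation=cv2.INTER_CUBIC); cv2.imwrite('pics/ctop.png',cv2.convertScaleAbs(a,alpha=1.8))
a=cv2.resize(ims['side'][235:345,270:430],(800,550),interpolation=cv2.INTER_CUBIC); cv2.imwrite('pics/cside.png',cv2.convertScaleAbs(a,alpha=1.8))
print(tri(knob))
E
```

```text
top knob 121 [215 203] [227 215] [221.24242424 208.96969697] [0.53716118 0.1911814  0.069     ]
 lid 2198 (array([0.53932348, 0.19367728, 0.06211483]), np.float64(0.0006171645154088662)) (array([0.53935648, 0.19372446]), np.float64(0.0009424776792569858))
 pan 2569 [367 189] [430 244]
  rim z 0.07 (array([ 0.50725189, -0.20505836,  0.06490092]), np.float64(0.0017792913266362583)) (array([ 0.51085736, -0.20981539]), np.float64(0.0019777386692935656)) 82
  rim z 0.075 (array([ 0.50698055, -0.20406813,  0.06410792]), np.float64(0.001779231840132956)) (array([ 0.50993802, -0.20813219]), np.float64(0.0019259776336638297)) 83
side knob 95 [238 189] [245 201] [241.84848485 194.45454545] [0.53949256 0.18601463 0.058     ]
 lid 762 (array([0.54247814, 0.1952991 , 0.06325744]), np.float64(0.004712231532939195)) (array([0.54245176, 0.19521228]), np.float64(0.004717229707535327))
 pan 202829 [0 0] [559 419]h.py:16: RuntimeWarning: Mean of empty slice.
  c0=P[:,:2].mean(0)
  ret = um.true_divide(
Traceback (most recent call last):
  File "h.py", line 18, in circ
    else: s=least_squares(lambda q:np.hypot(*(P[:,:2]-q[:2]).T)-q[2],[*c0,.06],loss='soft_l1',f_scale=.001)
            ~~~~~~~~~~~~~^^^^^^^^^^^^^^^^^^^^^^^^^^^^^^^^^^^^^^^^^^^^^^^^^^^^^^^^^^^^^^^^^^^^^^^^^^^^^^^^^^
ValueError: Initial guess is outside of provided bounds
```

```bash
python3 - <<'E'
import cv2
t=cv2.imread('pics/top0.png');s=cv2.imread('pics/side0.png')
a=cv2.resize(t[175:255,355:495],(700,400),interpolation=cv2.INTER_CUBIC)
b=cv2.resize(s[240:340,270:410],(700,500),interpolation=cv2.INTER_CUBIC)
cv2.imwrite('pics/ctop.png',cv2.convertScaleAbs(a,alpha=2));cv2.imwrite('pics/cside.png',cv2.convertScaleAbs(b,alpha=2))
E
```

```text
(no output)
```

View pics/ctop.png

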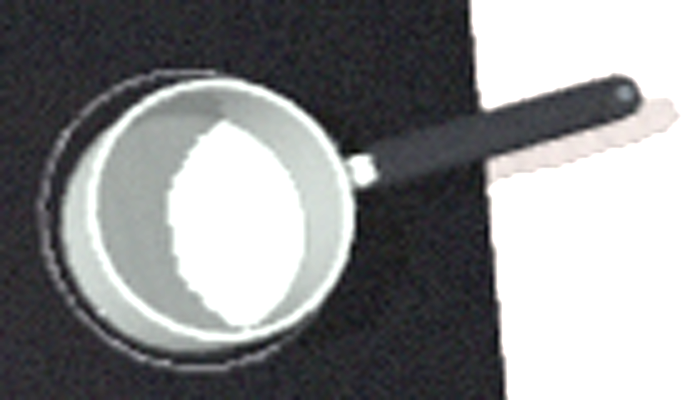

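View pics/cside.png

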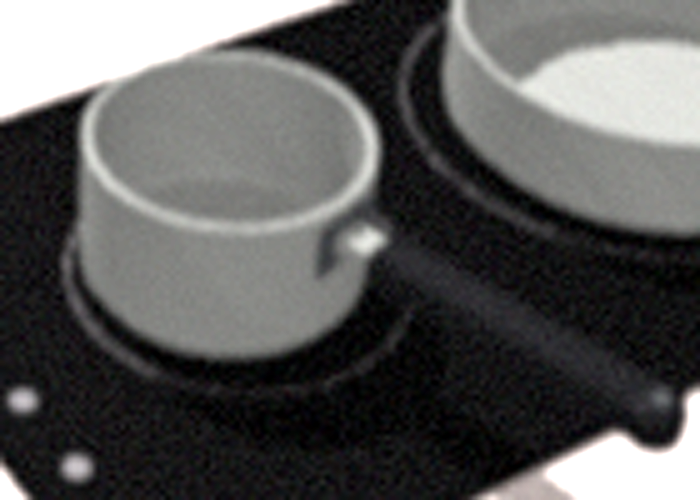

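Top crop: the rim is a bright ring from (373,190) to (426,243), and the handle runs from the bracket at (427,209) to an end cap centred near (479.5,193.5). Side crop: the rim spans (286,250) to (346,287), and the handle's end is near (402,320). I'll sample the bright rim ring along rays.

```bash
cat >> h.py <<'E'
def proj(n,X):
    m=camera_model(n);K=np.array(m['intrinsics']);c=np.atleast_2d(X)@np.array(m['R']).T+np.array(m['t']);p=c@K.T
    return p[:,:2]/p[:,2:]
def ring(n,im,c,z,r0=.05,r1=.068):  # brightest ridge seen radially from c on plane z
    g=cv2.GaussianBlur(cv2.cvtColor(im,cv2.COLOR_BGR2GRAY),(0,0),.6).astype(np.float32); out=[]; rs=np.arange(r0,r1,.0005)
    for a in np.arange(0,2*np.pi,np.pi/36):
        X=np.c_[c[0]+rs*np.cos(a),c[1]+rs*np.sin(a),rs*0+z]; p=proj(n,X).astype(np.float32)
        v=cv2.remap(g,p[:,:1],p[:,1:],cv2.INTER_CUBIC)[:,0]; i=v.argmax()
        if 2<i<len(rs)-3: out.append(X[i])
    return np.array(out)
E
python3 - <<'E'
from h import *
ims={n:cv2.imread(f'pics/{n}0.png') for n in('side','top')}
for z in(.070,.075):
    for n in ims:
        c=np.array([.51,-.213])
        for _ in range(4): P=ring(n,ims[n],c,z); q,e=circ(P); c=q[:2]
        print(n,z,len(P),q,e,circ(P,.058))
# lines of handle
c=c
for z in (.062,.067): print('end top',onz('top',[479.5,193.5],z)[0],'br',onz('top',[427.4,208.6],z)[0])
print(tri({'top':[479.5,193.5],'side':[402,320]}))
print('hob corners z0/5',[onz('top',p,.005)[0].round(4) for p in([327,77],[440,75],[457,275],[337,278])])
for n,l in(('top',(221.24,208.97)),('side',(241.85,194.45))): print(n,onz(n,l,.058))
E
```

```text
side 0.07 59 [ 0.51594173 -0.20329973  0.05771211] 0.00035164735597327133 (array([ 0.51598281, -0.20311731]), np.float64(0.00037948439948184797))
top 0.07 65 [ 0.50934742 -0.20967605  0.05778573] 0.00025368997753630714 (array([ 0.50931397, -0.2096929 ]), np.float64(0.00024418393757635946))
side 0.075 59 [ 0.51187598 -0.20857132  0.05711952] 0.0003025836615669501 (array([ 0.51194812, -0.20789553]), np.float64(0.0007649630299785186))
top 0.075 66 [ 0.50862976 -0.20830527  0.05746286] 0.00018158450792113193 (array([ 0.50856009, -0.20835722]), np.float64(0.0005406750124066483))
end top [ 0.55855357 -0.40224652  0.062     ] br [ 0.52659646 -0.27955425  0.062     ]
end top [ 0.55760704 -0.39990899  0.067     ] br [ 0.5258135  -0.27784469  0.067     ]
[ 0.55879523 -0.40034844  0.06848718]
hob corners z0/5 [array([ 0.8829, -0.071 ,  0.005 ]), array([ 0.8804, -0.3601,  0.005 ]), array([ 0.3752, -0.3555,  0.005 ]), array([ 0.3757, -0.0723,  0.005 ])]
top [[0.5390154  0.19273762 0.058     ]]
side [[0.53950863 0.18603764 0.058     ]]
```

Both views agree at z = 0.075: the pan axis is at about (0.510,-0.208), and the handle heads -75.8° with its end 199 mm out, as expected. The lid is at about (0.539,0.193). I'll make a helper that converts targets to tool shifts, then move.

```bash
cat > go.py <<'E'
import sys,numpy as np
from workcell import sensors
from scipy.spatial.transform import Rotation as Ro
s=sensors.get_state();q=s['eef_rot'];R=Ro.from_quat(np.r_[q[1:],q[0]]).as_matrix()
print('t',round(s['time'],2),'tcp',s['ee_pos'].round(4),'yhead',round(np.degrees(np.arctan2(R[1,1],R[0,1])),1),'gap',round(s['finger_gap'],4),'F',s['contact_force'].round(1),'grip',s['gripper_force'],'q',np.round(s['joint_positions'],2),'tz',R[:,2].round(3))
for a in sys.argv[1:]:
    x,y,z,h=map(float,a.split(','))
    print(a,'-> mm',((R.T@(np.array([x,y,z])-s['ee_pos']))*1000).round(1),'spin',round(-np.radians((h-np.degrees(np.arctan2(R[1,1],R[0,1]))+90)%180-90),3))
E
python3 go.py 0.539,0.193,0.20,65 0.539,0.193,0.12,65 0.539,0.193,0.064,65
```

```text
t 0.1 tcp [0.2853 0.6112 0.2554] yhead 65.0 gap 0.0856 F [-0.2  0.  -1.3] grip 0.0 q [-1.16  0.47 -0.05  1.53  0.02  1.14 -0.08] tz [-0.001 -0.002 -1.   ]
0.539,0.193,0.20,65 -> mm [-406.8 -271.5   55.9] spin -0.0
0.539,0.193,0.12,65 -> mm [-406.8 -271.4  135.9] spin -0.0
0.539,0.193,0.064,65 -> mm [-406.8 -271.3  191.9] spin -0.0
```

```bash
python3 -m crank '[{"fingers":1,"dx":-50,"dy":-33,"dz":7},{"fingers":1,"dx":-100,"dy":-67,"dz":14},{"fingers":1,"dx":-150,"dy":-100,"dz":20},{"fingers":1,"dx":-200,"dy":-134,"dz":27},{"fingers":1,"dx":-250,"dy":-167,"dz":34}]' 20
python3 -m crank '[{"fingers":1,"dx":-50,"dy":-33,"dz":7},{"fingers":1,"dx":-100,"dy":-67,"dz":14},{"fingers":1,"dx":-147,"dy":-98,"dz":20},{"fingers":1,"dx":-157,"dy":-104,"dz":22},{"fingers":1,"dx":-157,"dy":-104,"dz":22}]'
python3 - <<'E'
from workcell import camera
import cv2,numpy as np
t=camera('top');s=camera('side')
a=cv2.resize(t[150:270,160:300],(400,343));b=cv2.resize(s[110:230,180:320],(400,343));cv2.imwrite('pics/a1.png',np.hstack([a,b]))
E
python3 go.py 0.539,0.193,0.2,65
```

```text
t 0.2 tcp [0.2854 0.6113 0.2556] yhead 65.0 gap 0.0854 F [ 0.6  0.2 -0.3] grip 0.0 q [-1.16  0.47 -0.05  1.53  0.02  1.14 -0.08] tz [-0.    -0.001 -1.   ]
0.539,0.193,0.2,65 -> mm [-406.8 -271.7   56. ] spin -0.0validation failed for argument at $[0]...
validation failed for argument at $[0]...
```

View pics/a1.png

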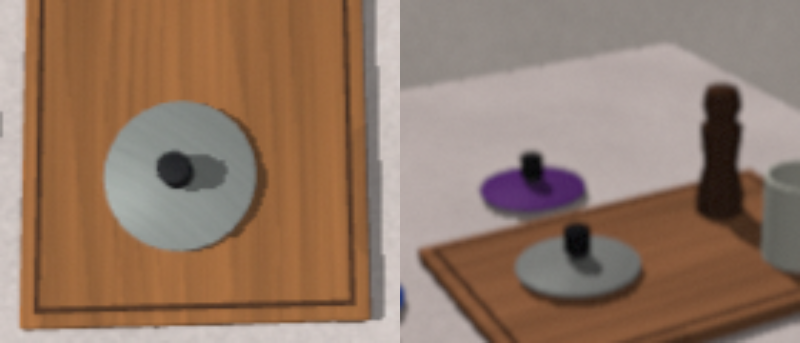

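The crop shows the lid untouched, with its knob at top pixel (220.6,209). The move was refused, probably because every key is needed.

```bash
python3 -m crank '[{"fingers":1,"dx":-50,"dy":-33,"dz":7,"spin":0},{"fingers":1,"dx":-100,"dy":-67,"dz":14,"spin":0},{"fingers":1,"dx":-150,"dy":-100,"dz":20,"spin":0},{"fingers":1,"dx":-200,"dy":-134,"dz":27,"spin":0},{"fingers":1,"dx":-250,"dy":-167,"dz":34,"spin":0}]' 20 &&
python3 -m crank '[{"fingers":1,"dx":-50,"dy":-33,"dz":7,"spin":0},{"fingers":1,"dx":-100,"dy":-67,"dz":14,"spin":0},{"fingers":1,"dx":-147,"dy":-98,"dz":20,"spin":0},{"fingers":1,"dx":-157,"dy":-104,"dz":22,"spin":0},{"fingers":1,"dx":-157,"dy":-104,"dz":22,"spin":0}]'
python3 go.py 0.539,0.193,0.12,65 0.539,0.193,0.064,65
```

```text
time: 0.82
ee_pos: [0.4422, 0.3527, 0.2222]
eef_rot: [0.0, 0.217, 0.976, 0.0]
contact_force: [1.0, 0.7, -0.3]
finger_gap: 0.0854
gripper_force: 0.0
time: 1.45
ee_pos: [0.5397, 0.1935, 0.2]
eef_rot: [-0.0, 0.217, 0.976, -0.0]
contact_force: [-0.3, 0.8, 0.4]
finger_gap: 0.0857
gripper_force: 0.0
t 1.45 tcp [0.5397 0.1935 0.2   ] yhead 64.9 gap 0.0857 F [-0.3  0.8  0.4] grip 0.0 q [-0.49  0.36  0.1   1.85 -0.04  0.94  0.75] tz [-0.001  0.    -1.   ]
0.539,0.193,0.12,65 -> mm [ 0.4 -0.7 80. ] spin -0.002
0.539,0.193,0.064,65 -> mm [  0.4  -0.7 136. ] spin -0.002
```

```bash
python3 -m crank '[{"fingers":1,"dx":0,"dy":-1,"dz":40,"spin":0},{"fingers":1,"dx":0,"dy":-1,"dz":80,"spin":0},{"fingers":1,"dx":0,"dy":-1,"dz":115,"spin":0},{"fingers":1,"dx":0,"dy":-1,"dz":135,"spin":0},{"fingers":1,"dx":0,"dy":-1,"dz":135,"spin":0}]' 20 &&
python3 -m crank '[{"fingers":-1,"dx":0,"dy":0,"dz":0,"spin":0},{"fingers":-1,"dx":0,"dy":0,"dz":0,"spin":0},{"fingers":-1,"dx":0,"dy":0,"dz":0,"spin":0},{"fingers":-1,"dx":0,"dy":0,"dz":0,"spin":0},{"fingers":-1,"dx":0,"dy":0,"dz":0,"spin":0}]' 20
python3 go.py
```

```text
time: 2.08
ee_pos: [0.5371, 0.1951, 0.0639]
eef_rot: [-0.002, 0.215, 0.977, -0.0]
contact_force: [0.3, 0.8, 0.2]
finger_gap: 0.0854
gripper_force: 0.0
time: 2.7
ee_pos: [0.5397, 0.1933, 0.0662]
eef_rot: [0.0, 0.217, 0.976, 0.001]
contact_force: [-0.6, -0.1, 5.9]
finger_gap: 0.0273
gripper_force: 20.2
t 2.7 tcp [0.5397 0.1933 0.0662] yhead 65.0 gap 0.0273 F [-0.6 -0.1  5.9] grip 20.21022230386734 q [-0.48  0.54  0.08  1.94 -0.06  0.66  0.78] tz [ 0.001  0.001 -1.   ]
```

Gap 27 mm means the knob is held, with a slight upward push. I'll open, raise 3 mm, turn 90° and squeeze again to centre both ways.

```bash
python3 -m crank '[{"fingers":1,"dx":0,"dy":0,"dz":0,"spin":0},{"fingers":1,"dx":0,"dy":0,"dz":-3,"spin":0},{"fingers":1,"dx":0,"dy":0,"dz":-3,"spin":0},{"fingers":1,"dx":0,"dy":0,"dz":-3,"spin":0.18},{"fingers":1,"dx":0,"dy":0,"dz":-3,"spin":0.36}]' 20 &&
python3 -m crank '[{"fingers":1,"dx":0,"dy":0,"dz":0,"spin":0.18},{"fingers":1,"dx":0,"dy":0,"dz":0,"spin":0.36},{"fingers":1,"dx":0,"dy":0,"dz":0,"spin":0.54},{"fingers":1,"dx":0,"dy":0,"dz":0,"spin":0.72},{"fingers":1,"dx":0,"dy":0,"dz":0,"spin":0.9}]' &&
python3 -m crank '[{"fingers":1,"dx":0,"dy":0,"dz":0,"spin":0.16},{"fingers":1,"dx":0,"dy":0,"dz":0,"spin":0.31},{"fingers":1,"dx":0,"dy":0,"dz":0,"spin":0.31}]' &&
python3 -m crank '[{"fingers":-1,"dx":0,"dy":0,"dz":0,"spin":0},{"fingers":-1,"dx":0,"dy":0,"dz":0,"spin":0},{"fingers":-1,"dx":0,"dy":0,"dz":0,"spin":0},{"fingers":-1,"dx":0,"dy":0,"dz":0,"spin":0},{"fingers":-1,"dx":0,"dy":0,"dz":0,"spin":0}]' 30
python3 go.py
```

```text
time: 3.32
ee_pos: [0.5392, 0.1929, 0.0682]
eef_rot: [-0.0, 0.391, 0.92, -0.0]
contact_force: [0.4, 0.5, 0.0]
finger_gap: 0.085
gripper_force: 0.0
time: 3.95
ee_pos: [0.5392, 0.1931, 0.0682]
eef_rot: [-0.0, 0.752, 0.659, -0.0]
contact_force: [0.3, 0.3, -0.4]
finger_gap: 0.0853
gripper_force: 0.0
time: 4.32
ee_pos: [0.5391, 0.1932, 0.0681]
eef_rot: [0.0, 0.843, 0.538, -0.0]
contact_force: [-0.3, 0.3, 1.3]
finger_gap: 0.0857
gripper_force: 0.0
time: 4.95
ee_pos: [0.5394, 0.193, 0.0685]
eef_rot: [0.0, 0.843, 0.537, 0.0]
contact_force: [0.5, -0.7, 1.6]
finger_gap: 0.027
gripper_force: 29.8
t 4.95 tcp [0.5394 0.193  0.0685] yhead -25.0 gap 0.027 F [ 0.5 -0.7  1.6] grip 29.83544558286667 q [-0.79  0.58  0.5   1.96 -0.42  0.7  -0.47] tz [ 0.  0. -1.]
```

```bash
python3 -m crank '[{"fingers":-1,"dx":0,"dy":0,"dz":-10,"spin":0},{"fingers":-1,"dx":0,"dy":0,"dz":-40,"spin":0},{"fingers":-1,"dx":0,"dy":0,"dz":-80,"spin":0},{"fingers":-1,"dx":0,"dy":0,"dz":-110,"spin":0},{"fingers":-1,"dx":0,"dy":0,"dz":-110,"spin":0}]' 40
python3 go.py 0.51,-0.208,0.178,-25
```

```text
time: 5.58
ee_pos: [0.5406, 0.1934, 0.1809]
eef_rot: [0.0, 0.843, 0.537, 0.003]
contact_force: [0.2, 0.6, -0.8]
finger_gap: 0.0267
gripper_force: 39.5
t 5.58 tcp [0.5406 0.1934 0.1809] yhead -25.0 gap 0.0267 F [ 0.2  0.6 -0.8] grip 39.45784270763397 q [-0.87  0.43  0.6   1.89 -0.3   0.91 -0.57] tz [ 0.005  0.003 -1.   ]
0.51,-0.208,0.178,-25 -> mm [-376.8  141.8    1.7] spin 0.0
```

```bash
python3 -m crank '[{"fingers":-1,"dx":-20,"dy":8,"dz":0,"spin":0},{"fingers":-1,"dx":-60,"dy":23,"dz":0,"spin":0},{"fingers":-1,"dx":-105,"dy":40,"dz":0,"spin":0},{"fingers":-1,"dx":-150,"dy":56,"dz":0,"spin":0},{"fingers":-1,"dx":-195,"dy":73,"dz":0,"spin":0}]' 40 &&
python3 -m crank '[{"fingers":-1,"dx":-45,"dy":17,"dz":0,"spin":0},{"fingers":-1,"dx":-90,"dy":34,"dz":0,"spin":0},{"fingers":-1,"dx":-135,"dy":51,"dz":0,"spin":0},{"fingers":-1,"dx":-165,"dy":62,"dz":0,"spin":0},{"fingers":-1,"dx":-182,"dy":69,"dz":0,"spin":0}]' &&
python3 -m crank '[{"fingers":-1,"dx":0,"dy":0,"dz":0,"spin":0},{"fingers":-1,"dx":0,"dy":0,"dz":0,"spin":0}]'
python3 go.py 0.51,-0.208,0.178,-25
python3 - <<'E'
from h import *
from workcell import camera
ims={n:camera(n) for n in('side','top')}
for n in ims: cv2.imwrite(f'pics/{n}2.png',ims[n])
c,_=ray('side',[0,0])
a=cv2.resize(ims['top'][150:270,330:470],(400,343));b=cv2.resize(ims['side'][180:320,240:380],(400,400))[:343];cv2.imwrite('pics/a2.png',np.hstack([a,b]))
E
```

```text
time: 6.2
ee_pos: [0.521, -0.0176, 0.1769]
eef_rot: [-0.001, 0.844, 0.537, -0.002]
contact_force: [0.1, -0.1, -1.4]
finger_gap: 0.0266
gripper_force: 39.5
time: 6.82
ee_pos: [0.5063, -0.2114, 0.1771]
eef_rot: [-0.001, 0.844, 0.536, -0.001]
contact_force: [0.3, -0.6, -1.3]
finger_gap: 0.0265
gripper_force: 39.5
time: 7.08
ee_pos: [0.5087, -0.2071, 0.1777]
eef_rot: [-0.001, 0.843, 0.538, -0.0]
contact_force: [0.7, 0.4, -1.8]
finger_gap: 0.0266
gripper_force: 39.5
t 7.08 tcp [ 0.5087 -0.2071  0.1777] yhead -24.9 gap 0.0266 F [ 0.7  0.4 -1.8] grip 39.46689426898956 q [-0.21  0.41  0.67  1.95 -0.32  0.9   0.19] tz [-0.001  0.001 -1.   ]
0.51,-0.208,0.178,-25 -> mm [-0.2  1.5 -0.3] spin 0.002
```

View pics/a2.png

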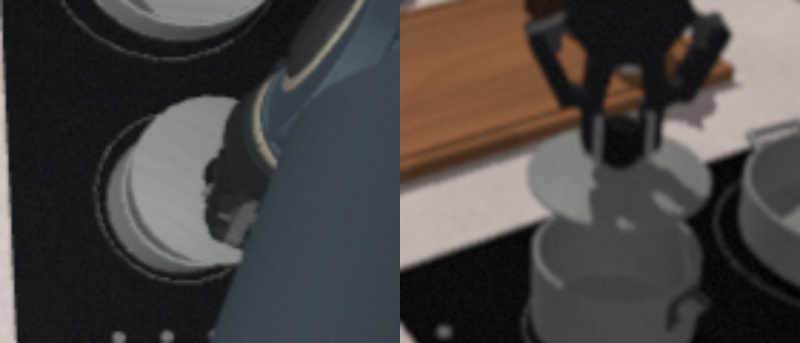

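The lid is held level above the pan. The left arc in the top view and the whole disc in the side view are visible, so I'll measure the relative offset.

```bash
python3 - <<'E'
from h import *
ims={n:cv2.imread(f'pics/{n}2.png') for n in('side','top')}
off=.177-.0505+.008
for X in([.5087,-.2071,off+.002],[.51,-.208,.075]):print(proj('side',X),proj('top',X))
# lid: bright in top; radial edge outward (largest drop) at angles where it is seen
for n,angs in(('top',np.radians(np.arange(20,140,4))),('side',np.radians(np.r_[0:360:5]))):
    g=cv2.GaussianBlur(cv2.cvtColor(ims[n],cv2.COLOR_BGR2GRAY),(0,0),.8).astype(np.float32)
    for z in(off,off+.003):
        c=np.array([.5087,-.2071]);rs=np.arange(.052,.074,.0005)
        P=[]
        for a in angs:
            X=np.c_[c[0]+rs*np.cos(a),c[1]+rs*np.sin(a),rs*0+z];p=proj(n,X).astype(np.float32)
            v=cv2.remap(g,p[:,:1],p[:,1:],cv2.INTER_CUBIC)[:,0];d=np.abs(np.gradient(v));i=d.argmax()
            if d[i]>2 and 2<i<len(rs)-3:P.append(X[i])
        P=np.array(P);print(n,z,len(P),circ(P,.063),circ(P))
E
```

```text
[[315.11453142 241.89297048]] [[405.41345993 212.09716317]]
[[314.3386375  267.13442435]] [[398.16610337 215.76294067]]
top 0.1345 29 (array([ 0.50916721, -0.20695347]), np.float64(0.0012383261205757329)) (array([ 0.50938531, -0.20600402,  0.06222709]), np.float64(0.0012298417700036186))
top 0.1375 29 (array([ 0.50839766, -0.20612573]), np.float64(0.0011521593318553295)) (array([ 0.50880696, -0.20436518,  0.06158013]), np.float64(0.0011253286985329518))
side 0.1345 49 (array([ 0.51406196, -0.20294899]), np.float64(0.0019849351680947605)) (array([ 0.51425596, -0.20216901,  0.0642355 ]), np.float64(0.001575264180595771))
side 0.1375 49 (array([ 0.51123482, -0.20610634]), np.float64(0.0014962943763452946)) (array([ 0.51129415, -0.20589101,  0.06372773]), np.float64(0.0012907999883776074))
```

The pan lies (0.000,-0.002) from the held lid by both views, so the target is (0.509,-0.209). Seated TCP z is about 0.1175. I'll lower in stages.

```bash
python3 -m crank '[{"fingers":-1,"dx":-2,"dy":1,"dz":10,"spin":0},{"fingers":-1,"dx":-2,"dy":1,"dz":25,"spin":0},{"fingers":-1,"dx":-2,"dy":1,"dz":38,"spin":0},{"fingers":-1,"dx":-2,"dy":1,"dz":44,"spin":0},{"fingers":-1,"dx":-2,"dy":1,"dz":48,"spin":0}]' 40 &&
python3 -m crank '[{"fingers":-1,"dx":0,"dy":0,"dz":2,"spin":0},{"fingers":-1,"dx":0,"dy":0,"dz":4,"spin":0},{"fingers":-1,"dx":0,"dy":0,"dz":6,"spin":0},{"fingers":-1,"dx":0,"dy":0,"dz":8,"spin":0},{"fingers":-1,"dx":0,"dy":0,"dz":8,"spin":0}]'
python3 go.py 0.509,-0.209,0.1175,-25
```

```text
time: 7.8
ee_pos: [0.5087, -0.2109, 0.1297]
eef_rot: [-0.0, 0.843, 0.537, -0.0]
contact_force: [-0.1, 1.2, -0.3]
finger_gap: 0.0267
gripper_force: 39.5
time: 8.43
ee_pos: [0.5087, -0.2108, 0.1221]
eef_rot: [-0.0, 0.843, 0.537, -0.0]
contact_force: [0.1, -0.0, -0.3]
finger_gap: 0.0265
gripper_force: 39.5
t 8.43 tcp [ 0.5087 -0.2108  0.1221] yhead -25.0 gap 0.0265 F [ 0.1 -0.  -0.3] grip 39.47003960609436 q [-0.16  0.49  0.62  1.99 -0.39  0.79  0.26] tz [-0.  0. -1.]
0.509,-0.209,0.1175,-25 -> mm [ 1.8 -0.5  4.6] spin 0.0
```

```bash
python3 -m crank '[{"fingers":-1,"dx":1.5,"dy":0,"dz":1,"spin":0},{"fingers":-1,"dx":1.5,"dy":0,"dz":3,"spin":0},{"fingers":-1,"dx":1.5,"dy":0,"dz":4,"spin":0},{"fingers":-1,"dx":1.5,"dy":0,"dz":4,"spin":0}]' 40
python3 go.py 0.509,-0.209,0.1175,-25
```

```text
time: 8.93
ee_pos: [0.5094, -0.2096, 0.1181]
eef_rot: [-0.0, 0.843, 0.537, -0.0]
contact_force: [0.8, -0.9, 0.4]
finger_gap: 0.0265
gripper_force: 39.5
t 8.93 tcp [ 0.5094 -0.2096  0.1181] yhead -25.0 gap 0.0265 F [ 0.8 -0.9  0.4] grip 39.46988582611084 q [-0.16  0.49  0.62  1.99 -0.4   0.78  0.26] tz [-0.  0. -1.]
0.509,-0.209,0.1175,-25 -> mm [ 0.4 -0.6  0.6] spin 0.0
```

```bash
python3 -m crank '[{"fingers":-1,"dx":0,"dy":0,"dz":0.5,"spin":0},{"fingers":-1,"dx":0,"dy":0,"dz":1,"spin":0},{"fingers":-1,"dx":0,"dy":0,"dz":1.5,"spin":0},{"fingers":-1,"dx":0,"dy":0,"dz":1.5,"spin":0}]' 40
python3 go.py
```

```text
time: 9.43
ee_pos: [0.5095, -0.2096, 0.1175]
eef_rot: [-0.0, 0.843, 0.537, 0.0]
contact_force: [-2.5, 0.8, 6.6]
finger_gap: 0.0263
gripper_force: 40.1
t 9.43 tcp [ 0.5095 -0.2096  0.1175] yhead -25.0 gap 0.0263 F [-2.5  0.8  6.6] grip 40.13888597488403 q [-0.15  0.49  0.62  1.99 -0.4   0.78  0.26] tz [ 0.     0.001 -1.   ]
```

Contact came at exactly the predicted seated height. I'll release and rise.

```bash
python3 -m crank '[{"fingers":1,"dx":0,"dy":0,"dz":-0.5,"spin":0},{"fingers":1,"dx":0,"dy":0,"dz":-0.5,"spin":0},{"fingers":1,"dx":0,"dy":0,"dz":-0.5,"spin":0},{"fingers":1,"dx":0,"dy":0,"dz":-0.5,"spin":0},{"fingers":1,"dx":0,"dy":0,"dz":-0.5,"spin":0}]' 40 &&
python3 -m crank '[{"fingers":1,"dx":0,"dy":0,"dz":-20,"spin":0},{"fingers":1,"dx":0,"dy":0,"dz":-60,"spin":0},{"fingers":1,"dx":0,"dy":0,"dz":-90,"spin":0},{"fingers":1,"dx":0,"dy":0,"dz":-90,"spin":0}]'
python3 go.py 0.536,-0.311,0.208,14.2
python3 - <<'E'
from h import *
from workcell import camera
ims={n:camera(n) for n in('side','top')}
for n in ims: cv2.imwrite(f'pics/{n}3.png',ims[n])
a=cv2.resize(ims['top'][150:270,350:490],(400,343));b=cv2.resize(ims['side'][220:340,270:410],(400,343));cv2.imwrite('pics/a3.png',np.hstack([a,b]))
E
```

```text
time: 10.05
ee_pos: [0.5095, -0.2095, 0.1172]
eef_rot: [-0.0, 0.843, 0.537, -0.0]
contact_force: [-0.2, -0.5, -0.3]
finger_gap: 0.0852
gripper_force: 0.0
time: 10.55
ee_pos: [0.5107, -0.2103, 0.2095]
eef_rot: [0.002, 0.843, 0.537, 0.002]
contact_force: [0.2, -0.7, -0.8]
finger_gap: 0.0852
gripper_force: 0.0
t 10.55 tcp [ 0.5107 -0.2103  0.2095] yhead -25.0 gap 0.0852 F [ 0.2 -0.7 -0.8] grip 0.0 q [-0.23  0.37  0.7   1.91 -0.29  0.96  0.17] tz [ 0.005 -0.001 -1.   ]
0.536,-0.311,0.208,14.2 -> mm [-80.6  65.4   1.7] spin -0.684
```

View pics/a3.png

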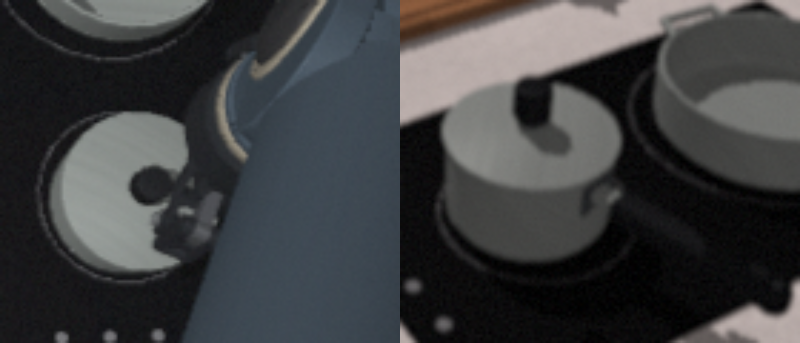

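The lid sits squarely on the pan, with its knob at top pixel ~(403,215) and the handle unmoved in the side view. Next, the handle.

```bash
python3 -m crank '[{"fingers":1,"dx":-20,"dy":16,"dz":0,"spin":-0.17},{"fingers":1,"dx":-40,"dy":32,"dz":0,"spin":-0.34},{"fingers":1,"dx":-60,"dy":49,"dz":0,"spin":-0.51},{"fingers":1,"dx":-81,"dy":65,"dz":0,"spin":-0.684},{"fingers":1,"dx":-81,"dy":65,"dz":0,"spin":-0.684}]' 40 &&
python3 -m crank '[{"fingers":1,"dx":0,"dy":0,"dz":0,"spin":0},{"fingers":1,"dx":0,"dy":0,"dz":0,"spin":0}]'
python3 - <<'E'
from h import *
from workcell import camera
ims={n:camera(n) for n in('side','top')}
for n in ims: cv2.imwrite(f'pics/{n}4.png',ims[n])
a=cv2.resize(ims['top'][150:270,350:490],(400,343));b=cv2.resize(ims['side'][220:340,290:430],(400,343));cv2.imwrite('pics/a4.png',cv2.convertScaleAbs(np.hstack([a,b]),alpha=1.8))
E
python3 go.py 0.5355,-0.3124,0.064,14.2
```

```text
time: 11.28
ee_pos: [0.5329, -0.3123, 0.2057]
eef_rot: [-0.001, 0.616, 0.788, -0.001]
contact_force: [0.1, 0.4, -0.4]
finger_gap: 0.0854
gripper_force: 0.0
time: 11.52
ee_pos: [0.5341, -0.3089, 0.2067]
eef_rot: [-0.001, 0.614, 0.789, 0.0]
contact_force: [0.6, 0.0, 0.0]
finger_gap: 0.0857
gripper_force: 0.0
t 11.62 tcp [ 0.5343 -0.3092  0.2071] yhead 14.3 gap 0.0855 F [-0.7 -0.3  0.2] grip 0.0 q [ 0.07  0.45  0.52  1.75 -0.26  1.    0.94] tz [-0.     0.001 -1.   ]
0.5355,-0.3124,0.064,14.2 -> mm [ -3.5   0.4 143.1] spin 0.001
```

View pics/a4.png

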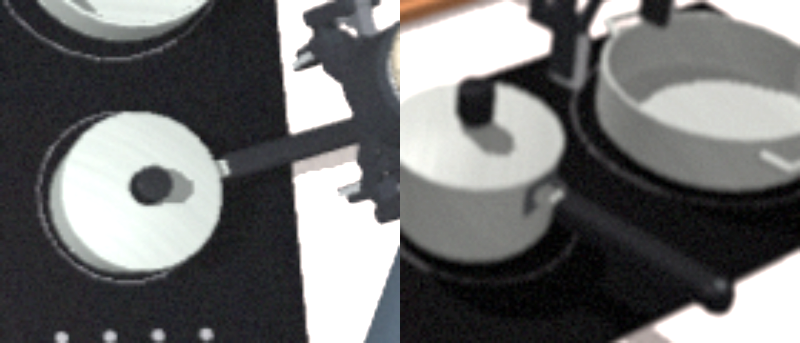

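The open fingers straddle the handle, and the lid is seated and clear. I'll descend and grip.

```bash
python3 -m crank '[{"fingers":1,"dx":-3.5,"dy":0,"dz":40,"spin":0},{"fingers":1,"dx":-3.5,"dy":0,"dz":80,"spin":0},{"fingers":1,"dx":-3.5,"dy":0,"dz":115,"spin":0},{"fingers":1,"dx":-3.5,"dy":0,"dz":135,"spin":0},{"fingers":1,"dx":-3.5,"dy":0,"dz":142,"spin":0}]' 40 &&
python3 -m crank '[{"fingers":1,"dx":0,"dy":0,"dz":0,"spin":0},{"fingers":1,"dx":0,"dy":0,"dz":0,"spin":0},{"fingers":-1,"dx":0,"dy":0,"dz":0,"spin":0},{"fingers":-1,"dx":0,"dy":0,"dz":0,"spin":0},{"fingers":-1,"dx":0,"dy":0,"dz":0,"spin":0}]' 30 &&
python3 -m crank '[{"fingers":-1,"dx":0,"dy":0,"dz":0,"spin":0},{"fingers":-1,"dx":0,"dy":0,"dz":0,"spin":0},{"fingers":-1,"dx":0,"dy":0,"dz":0,"spin":0}]' 100
python3 go.py 0.5355,-0.3124,0.064,14.2
```

```text
time: 12.25
ee_pos: [0.5349, -0.3134, 0.0645]
eef_rot: [-0.001, 0.614, 0.789, -0.0]
contact_force: [0.2, -0.7, 0.2]
finger_gap: 0.0854
gripper_force: 0.0
time: 12.88
ee_pos: [0.5351, -0.3138, 0.0655]
eef_rot: [0.0, 0.614, 0.789, 0.0]
contact_force: [0.4, -0.7, -0.3]
finger_gap: 0.0322
gripper_force: 0.0
time: 13.25
ee_pos: [0.5354, -0.3139, 0.0656]
eef_rot: [0.0, 0.614, 0.789, 0.0]
contact_force: [0.1, -0.1, 3.3]
finger_gap: 0.0203
gripper_force: 98.1
t 13.25 tcp [ 0.5354 -0.3139  0.0656] yhead 14.2 gap 0.0203 F [ 0.1 -0.1  3.3] grip 98.14116597175598 q [ 0.15  0.63  0.44  1.84 -0.38  0.75  1.04] tz [ 0.001 -0.    -1.   ]
0.5355,-0.3124,0.064,14.2 -> mm [1.4 0.4 1.6] spin 0.0
```

```bash
python3 -m crank '[{"fingers":-1,"dx":0,"dy":0,"dz":0,"spin":0},{"fingers":-1,"dx":0,"dy":0,"dz":-1,"spin":0},{"fingers":-1,"dx":0,"dy":0,"dz":-3,"spin":0},{"fingers":-1,"dx":0,"dy":0,"dz":-7,"spin":0},{"fingers":-1,"dx":0,"dy":0,"dz":-11,"spin":0}]' 120 &&
python3 -m crank '[{"fingers":-1,"dx":0,"dy":0,"dz":-4,"spin":0},{"fingers":-1,"dx":0,"dy":0,"dz":-8,"spin":0},{"fingers":-1,"dx":0,"dy":0,"dz":-12,"spin":0},{"fingers":-1,"dx":0,"dy":0,"dz":-15,"spin":0},{"fingers":-1,"dx":0,"dy":0,"dz":-15,"spin":0}]'
python3 go.py
python3 - <<'E'
from h import *
from workcell import camera
ims={n:camera(n) for n in('side','top')}
for n in ims: cv2.imwrite(f'pics/{n}5.png',ims[n])
a=cv2.resize(ims['top'][150:270,350:490],(400,343));b=cv2.resize(ims['side'][200:320,270:410],(400,343));cv2.imwrite('pics/a5.png',cv2.convertScaleAbs(np.hstack([a,b]),alpha=1.8))
E
```

```text
time: 13.88
ee_pos: [0.5344, -0.3137, 0.0759]
eef_rot: [-0.001, 0.614, 0.789, -0.0]
contact_force: [0.1, -0.3, -4.4]
finger_gap: 0.0199
gripper_force: 117.5
time: 14.5
ee_pos: [0.5352, -0.3139, 0.0916]
eef_rot: [0.0, 0.614, 0.789, 0.0]
contact_force: [-0.8, 1.1, -3.8]
finger_gap: 0.02
gripper_force: 117.5
t 14.5 tcp [ 0.5352 -0.3139  0.0916] yhead 14.2 gap 0.02 F [-0.8  1.1 -3.8] grip 117.50505566596985 q [ 0.13  0.6   0.46  1.83 -0.36  0.79  1.02] tz [ 0.001 -0.    -1.   ]
```

View pics/a5.png

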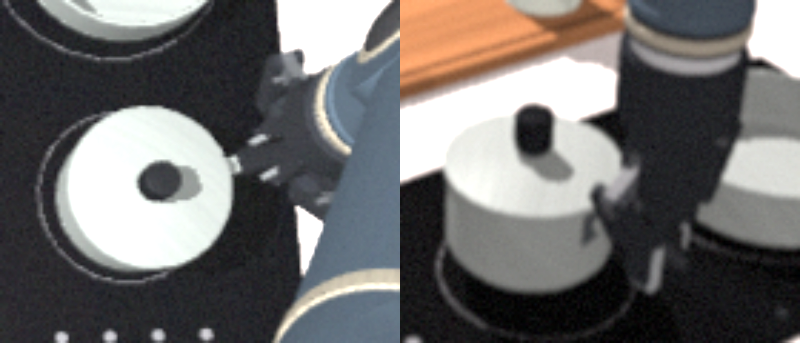

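The pan has lifted 26 mm clear, level, with the lid seated and about 4 N of load. I'll continue to 100 mm.

```bash
python3 -m crank '[{"fingers":-1,"dx":0,"dy":0,"dz":-2,"spin":0},{"fingers":-1,"dx":0,"dy":0,"dz":-7,"spin":0},{"fingers":-1,"dx":0,"dy":0,"dz":-14,"spin":0},{"fingers":-1,"dx":0,"dy":0,"dz":-21,"spin":0},{"fingers":-1,"dx":0,"dy":0,"dz":-28,"spin":0}]' 120 &&
python3 -m crank '[{"fingers":-1,"dx":0,"dy":0,"dz":-7,"spin":0},{"fingers":-1,"dx":0,"dy":0,"dz":-14,"spin":0},{"fingers":-1,"dx":0,"dy":0,"dz":-21,"spin":0},{"fingers":-1,"dx":0,"dy":0,"dz":-28,"spin":0},{"fingers":-1,"dx":0,"dy":0,"dz":-35,"spin":0}]' &&
python3 -m crank '[{"fingers":-1,"dx":0,"dy":0,"dz":-5,"spin":0},{"fingers":-1,"dx":0,"dy":0,"dz":-9,"spin":0},{"fingers":-1,"dx":0,"dy":0,"dz":-10,"spin":0},{"fingers":-1,"dx":0,"dy":0,"dz":-10,"spin":0},{"fingers":-1,"dx":0,"dy":0,"dz":-10,"spin":0}]' &&
python3 -m crank '[{"fingers":-1,"dx":0,"dy":0,"dz":0,"spin":0},{"fingers":-1,"dx":0,"dy":0,"dz":0,"spin":0},{"fingers":-1,"dx":0,"dy":0,"dz":0,"spin":0},{"fingers":-1,"dx":0,"dy":0,"dz":0,"spin":0},{"fingers":-1,"dx":0,"dy":0,"dz":0,"spin":0}]'
python3 go.py
python3 - <<'E'
from h import *
from workcell import camera
ims={n:camera(n) for n in('side','top')}
a=cv2.resize(ims['top'][150:270,350:490],(400,343));b=cv2.resize(ims['side'][160:280,270:410],(400,343));cv2.imwrite('pics/a6.png',cv2.convertScaleAbs(np.hstack([a,b]),alpha=1.8))
E
```

```text
time: 15.22
ee_pos: [0.5351, -0.3139, 0.12]
eef_rot: [0.0, 0.614, 0.789, 0.0]
contact_force: [0.2, -0.5, -3.9]
finger_gap: 0.0201
gripper_force: 117.5
time: 15.85
ee_pos: [0.535, -0.3138, 0.1547]
eef_rot: [-0.0, 0.614, 0.789, 0.0]
contact_force: [-0.7, 0.7, -3.8]
finger_gap: 0.0196
gripper_force: 117.5
time: 16.48
ee_pos: [0.5349, -0.3137, 0.164]
eef_rot: [-0.0, 0.614, 0.789, -0.0]
contact_force: [-0.7, 0.2, -4.4]
finger_gap: 0.0196
gripper_force: 117.5
time: 17.1
ee_pos: [0.535, -0.3138, 0.1642]
eef_rot: [-0.0, 0.614, 0.789, 0.0]
contact_force: [0.9, -0.1, -4.4]
finger_gap: 0.0197
gripper_force: 117.5
t 17.1 tcp [ 0.535  -0.3138  0.1642] yhead 14.2 gap 0.0197 F [ 0.9 -0.1 -4.4] grip 117.52456068992615 q [ 0.1   0.51  0.5   1.79 -0.3   0.93  0.98] tz [-0.  0. -1.]
```

View pics/a6.png

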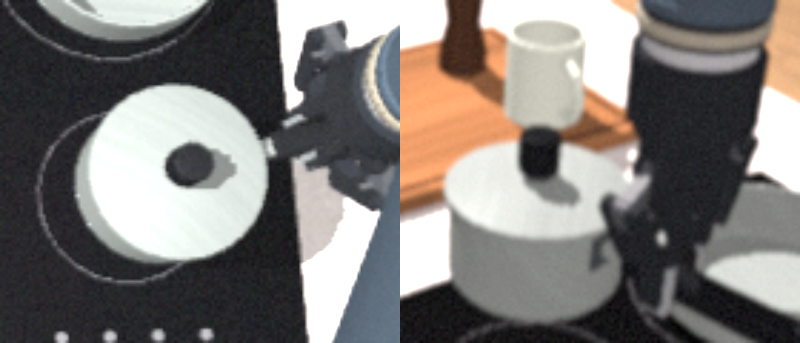

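The pan is held level and still about 99 mm up. The lid is seated, with its knob at top pixel ~(416,208), and nothing is touching. I'll hand the job in.

```bash
python3 -c "
from workcell import ticket
print(ticket.close_job())"
```

```text
the job is handed in; nothing more can be done
None
```

The lid is seated on the saucepan, and the saucepan is held by its handle about 10 cm above the glass, level and still; I handed the job in at about 17 s, and no verdict was shown.

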